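Gauge a wood strip in the taper gauge

TASK

Gauge the width of the dark wood strip: lay it flat and lengthwise in the tapered slot of the plywood gauge board, close along the straight fence and ahead of the sliding cursor, then push it along with the cursor towards the narrow end until it wedges squarely between the two fences under a push of about 10 newtons. Do not force it harder than 30 newtons; leave the strip wedged with the cursor still touching its end so that the reading stands, let go of everything, and leave the other things on the bench where they are.

Things in the scene. Friction and masses are not known exactly. Their poses are not given: they have to be found in the camera images.
- strip_mid (a point): centre (half-way up) of the loose strip to be gauged: a plain rectangular grey-brown wood spacer, 40 mm wide (its x), 140 mm long (its y), 22 mm thick (z up), about 70 g; it starts flat on the bench to the right; the fixed mitre jig between it and the gauge has levers standing 165 mm above the bench. Either end may lead. Pushed askew it can jam before its time.
- strip_corner_a (a point): the strip's upright edge at its +x, +y corner, half-way up: 20 mm along x and 70 mm along y from strip_mid
- strip_corner_b (a point): the strip's opposite upright edge, at its -x, -y corner
- gauge: fixed plywood gauge board, 130 x 270 mm, 12 mm thick; origin on its underside in mid slot. y runs along the slot to its narrow end, x across, z up. The strip slides on its upper face, z = 12 mm. A straight aluminium fence, 12 mm wide, 10 mm high, runs along the slot, inner face at x = -20 mm: a strip against it is centred on x = 0. The cursor's rail is at x = -48 mm.
- taper_fence: fixed aluminium fence, 10 mm high, on the board at the slot's +x side. Origin on its working face at board level, y along that face (-97 to +53 mm), x square out of the slot. It leans in 0.124 rad (1 in 8). Set anew each time: at x = 20 +- 1.2, y = 90 +- 4 mm in the gauge's frame, so the strip's leading end stops near y = 90 mm, +- 14 mm.
- cursor (a joint): the cursor's slide along the rail, m; grows from 0 to 0.12 towards the narrow end; dry friction of about 2 N, it stays where it is left. It starts between 0 and 0.02, behind the place for the strip. At value 0 the face of its tongue is at y = -125 mm in the gauge's frame.
- cursor_face (a point): point on the face of the cursor's tongue that pushes the strip's end, in mid slot, 11 mm above the board; axes as the gauge's. The tongue is 38 mm wide and 21 mm high above the board.
- cursor_grip (a point): point to pinch on the cursor's handle: an upright wooden block, 18 mm (x) by 22 mm (y), whose top is 10 mm above this point and which is free for 26 mm below it down to the cursor's bridge; 48 mm beside the mid slot on the -x side, 13 mm behind the tongue's face
- offcut_small: bystander: short white mitred moulding offcut, 87 x 55 x 17 mm; origin under its middle
- offcut_long: bystander: longer white mitred moulding offcut, 135 x 70 x 17 mm; origin under its middle
- pencil: bystander: red carpenter's pencil, 174 mm long; origin under its middle
- screwdriver: bystander: screwdriver, 200 mm long; origin under its middle
- tape: bystander: tape measure, 87 mm long, 64 mm high; origin under its middle
- strip: the strip itself, origin under its middle (11 mm below strip_mid), axes as strip_mid

How it is judged:
On the way:
1. the cursor presses the strip into the taper until it wedges firmly on the tapered fence (contact force between strip and taper_fence above 3 N and contact force between strip and cursor above 5 N), for 0.2 s.
At the end, for the whole second after the job is handed in: The strip lies flat on the gauge board along the straight fence (within 1.5 mm and 0.025 rad), its leading edge touching the tapered fence (gap under 0.4 mm), the cursor's tongue at its rear end (within 2 mm), at rest ((x of strip_corner_a in the frame of taper_fence between -0.0004 and 0.0012 m or x of strip_corner_b in the frame of taper_fence between -0.0004 and 0.0012 m) and x of strip_mid in the frame of gauge between -0.0015 and 0.0015 m and z of strip_mid in the frame of gauge between 0.0215 and 0.0245 m and angle between the y axis of strip_mid and the y axis of gauge, either way round below 0.025 rad and angle between strip_mid's own z axis and vertical below 0.05 rad and y of strip_mid in the frame of cursor_face between 0.068 and 0.072 m and linear speed of strip below 0.01 m/s).
It fails at once if the strip is forced against the tapered fence with more than 30 N (contact force between strip and taper_fence above 30 N).
It fails at once if the strip is pushed by the cursor with more than 30 N (contact force between strip and cursor above 30 N).
It fails at once if another thing on the bench is moved by more than 30 mm (distance of any of offcut_small, offcut_long, pencil, screwdriver, tape from where it was at the start of the episode above 0.03 m).
It also fails if it takes over 64 s, if anything falls off the work surface, if the arm or the gripper's body presses on something with over 40 N, if the wrist force passes 120 N, or if a joint passes its speed limit or range.

ROBOT

A 6-joint arm with a two-finger parallel gripper is mounted at the origin on a cart in front of the work surface, level with it; the furniture and walls round the work are solid. World frame = base frame: x ahead of the robot, y to its left, z up, the work surface at z = 0. Lengths are in m, angles in rad, forces in N, time in s.
With the tool pointing down it reaches from about 0.325 to 0.75 m from the base axis. Payload 7.6 kg.
Tool frame: the origin (TCP) lies midway between the tips of the shut fingers; the grasp point (between the pads) lies 19 mm behind it (arm.grip_point_offset is the distance from the TCP to the grasp point, in m); z points along the fingers, y is the direction in which the jaws open and shut (so a half turn about z gives the same grasp; the last joint's range is limited). The gripper opens to 85 mm and grips with 20 to 120 N. Pads are 22 mm wide; open, the fingers measure 114 mm over their backs; the gripper's body (76 mm by 85 mm) begins 54 mm behind the grasp point. The pads swing forward as they close: fully open they stand 13 mm farther back than shut.
Start: joints at [1.231, 0.052, 1.401, -0, 1.689, -0.07], TCP at [0.14, 0.506, 0.231] pointing down, gripper open.
Joint ranges: [-2.9, 2.9], [-0.91, 2.17], [0.12, 2.37], [-1.06, 4.2], [0.26, 2.73], [-2.93, 2.93]. Speed limits (rad/s): [2.57, 2.57, 3.01, 3.14, 3.14, 3.14].

INTERFACE

Orientations are given as a unit quaternion [x, y, z, w].
In Python, from bench import status, eyes, workorder, arm gives the robot as it stands.
- The arm moves only by the shell command python3 -m handwheel 'ROWS' [FORCE]. ROWS is JSON, a list that holds one entry, the list of rows, each a list of 5 numbers: the shift along the world's x, y, z in mm, then the turn about the world's z in degrees, then the closure, from 0 (fully open) to 1 (shut). A call has 1 to 20 rows; each row shifts and turns the commanded pose from where the row before left it; what a row does not reach is not made up. A row lasts 1/10 s, in which the tool goes at most 50 mm and 8.59 degrees, less where a joint would pass 70% of its speed; a pose out of reach is approached as far as the arm can. A call is refused whole if a number of a shift passes 50 or a number of a turn 8.59, either way. A call with a gripper value outside its range is refused whole. The fingers move at their own pace and stop on an object; FORCE is the grip in N (left out, the last holds). Time passes only in rows, so rows that do not move let the fingers close. It gives the time, the measured TCP pose, the force and the opening at its end, in the units of the state.
- status.sense(): the state, without advancing time (a new reading comes with each control period).
- eyes.grab_frame(name): name is "scene" or "side" or "wrist"; returns a dict with "image" (480x640x3 uint8, red, green, blue), "intrinsics" (3x3 intrinsics, pixels), "k1" (the pictures are not rectified: a ray, as slopes to the right and down, at radius r is drawn at 1 + k1 r^2 times it, then the intrinsics apply), "R" (3x3) and "t" (3): a world point X has camera coordinates R X + t; the wrist camera has in their place "mount" (4x4, takes a point from camera to tool coordinates, whose origin is the TCP and whose axes are the flange's). Camera axes: x right, y down, z forward; pixel columns grow to the right and rows downward; lengths in m; the calibration is good to about 2 mm. A picture is of the moment at which its call begins: read the wrist's pose just before it. There is no depth.
- workorder.finish_job(): hands the job in, once; it reports no verdict.
The state is a dict: "time_s": time; "joints": joint angles; "qd": joint speeds; "effort": joint torques, N m; "eef_pos": TCP position; "ee_rot": TCP orientation; "wrist_force": force on the tool from outside, world axes, zero at the start; "moment": the same for the moment, N m; "width": finger opening in m.
Only numpy, scipy, OpenCV 4.12 (cv2) and the standard library are available. Lean on these libraries where they do the work, as an engineer would, in place of code of your own. Each camera call takes 0.05 s, during which the arm holds its last target.

## Working session

There is one attempt and no reset: what is moved stays moved. The work goes in short steps, Python scripts to look and compute and a shell command to move; the robot and the scene stay as the last step left them, time stands still between calls to the robot, and variables do not carry over. Pictures are saved under pics/ and viewed, and the job is handed in when it is done.

```bash
ls; mkdir -p pics; python3 - <<'E'
from bench import status, eyes, workorder, arm
import cv2, numpy as np
s=status.sense(); print(s)
for n in ["scene","side","wrist"]:
    f=eyes.grab_frame(n)
    cv2.imwrite(f"pics/{n}0.png",f["image"][:,:,::-1])
    print(n,{k:(np.round(v,4).tolist() if k!='image' else 0) for k,v in f.items()})
print([a for a in dir(arm) if a[0]!='_'], arm.grip_point_offset)
E
```

```text
pics
{'time_s': 0.0, 'joints': array([ 1.23070188e+00,  5.28156232e-02,  1.40176248e+00, -1.12433366e-05,
        1.68861419e+00, -7.03160091e-02]), 'qd': array([ 0.00071776,  0.00211341,  0.00023997, -0.00041291, -0.00077121,
       -0.00150326]), 'effort': array([-5.81033855e-04, -3.81663430e+01, -3.60187376e+01, -1.00074924e-04,
        6.22383639e-03, -5.55603393e-06]), 'eef_pos': array([0.13980479, 0.5057139 , 0.23046444]), 'ee_rot': array([ 1.34481143e-01,  9.90915830e-01, -7.84172816e-04, -1.57510877e-04]), 'wrist_force': array([-0.27794397, -0.57626609,  0.53505864]), 'moment': array([ 0.00744423, -0.02248273, -0.01282665]), 'width': 0.08568665436610108}
scene {'image': 0, 'intrinsics': [[530.4717, 0.0, 316.6941], [0.0, 530.4717, 241.5815], [0.0, 0.0, 1.0]], 'k1': -0.0199, 'R': [[0.5524, -0.8336, -0.0027], [-0.6372, -0.4202, -0.6461], [0.5375, 0.3586, -0.7632]], 't': [-0.2827, 0.3927, 1.1007]}
side {'image': 0, 'intrinsics': [[447.5605, 0.0, 307.2194], [0.0, 447.5605, 239.4358], [0.0, 0.0, 1.0]], 'k1': -0.1063, 'R': [[0.8785, -0.4775, 0.0135], [-0.1697, -0.3384, -0.9256], [0.4466, 0.8109, -0.3783]], 't': [-0.434, 0.1754, 0.8884]}
wrist {'image': 0, 'intrinsics': [[345.833, 0.0, 318.1618], [0.0, 345.833, 237.8091], [0.0, 0.0, 1.0]], 'k1': -0.0146, 'mount': [[0.0011, -0.9477, -0.3193, 0.0822], [1.0, 0.0011, -0.0001, 0.0005], [0.0004, -0.3193, 0.9477, -0.1426], [0.0, 0.0, 0.0, 1.0]]}
['Unreachable', 'grip_point_offset'] 0.0187
```

View pics/scene0.png

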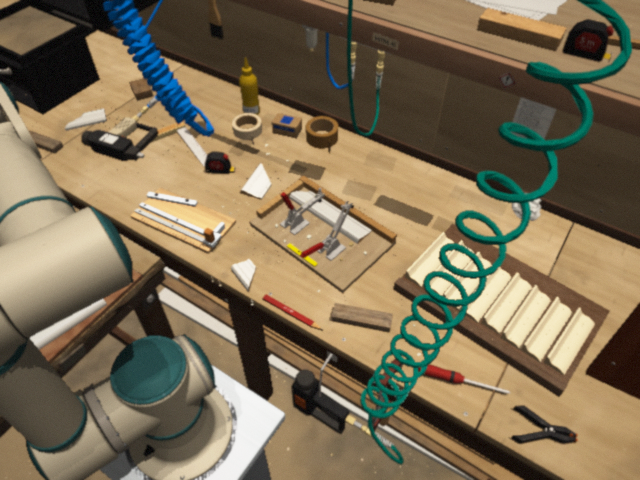

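View pics/side0.png

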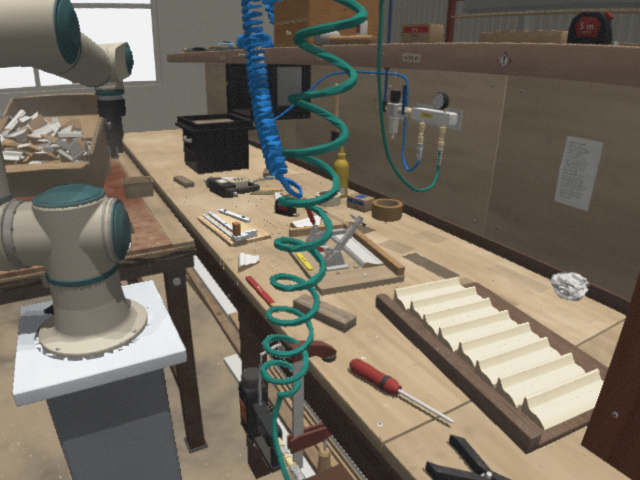

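View pics/wrist0.png

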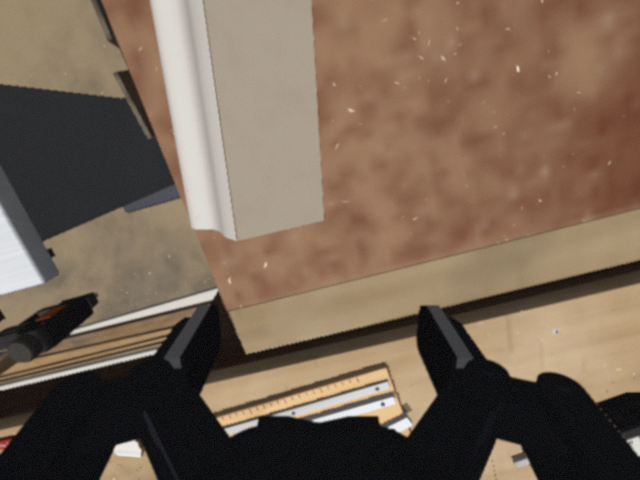

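```bash
cat > h.py <<'E'
from bench import status, eyes
import cv2, numpy as np
from scipy.spatial.transform import Rotation as Ro
def cam(n):
    s=status.sense(); f=eyes.grab_frame(n)
    if n=="wrist":
        m=np.array(f["mount"]); T=np.eye(4); T[:3,:3]=Ro.from_quat(s["ee_rot"]).as_matrix(); T[:3,3]=s["eef_pos"]
        W=np.linalg.inv(T@m); f["R"]=W[:3,:3]; f["t"]=W[:3,3]
    np.savez(f"cal_{n}.npz",R=f["R"],t=f["t"],K=f["intrinsics"],k=f["k1"])
    return f
def ld(n): 
    c=np.load(f"cal_{n}.npz"); return {"R":c["R"],"t":c["t"],"intrinsics":c["K"],"k1":float(c["k"])}
def ray(f,uv,z):
    p=cv2.undistortPoints(np.array(uv,float).reshape(-1,1,2),np.array(f["intrinsics"]),np.array([f["k1"],0,0,0])).reshape(-1,2)
    R=np.array(f["R"]);t=np.array(f["t"]); c=-R.T@t
    d=np.c_[p,np.ones(len(p))]@R
    return c+d*((z-c[2])/d[:,2:3])
def proj(f,X):
    p,_=cv2.projectPoints(np.array(X,float).reshape(-1,3),cv2.Rodrigues(np.array(f["R"]))[0],np.array(f["t"],float),np.array(f["intrinsics"]),np.array([f["k1"],0,0,0.]))
    return p.reshape(-1,2)
E
python3 - <<'E'
from h import *
f=cam("scene"); np.save("scene.npy",f["image"])
im=f["image"][:,:,::-1]
cv2.imwrite("pics/gz.png",cv2.resize(im[180:260,120:250],None,fx=6,fy=6,interpolation=cv2.INTER_CUBIC))
cv2.imwrite("pics/sz.png",cv2.resize(im[280:340,300:420],None,fx=6,fy=6,interpolation=cv2.INTER_CUBIC))
g=cam("side");im=g["image"][:,:,::-1]
cv2.imwrite("pics/gs.png",cv2.resize(im[190:330,190:390],None,fx=4,fy=4,interpolation=cv2.INTER_CUBIC))
print(ray(f,[[331,315],[391,317],[185,220],[292,310],[243,273]],0.0))
E
```

```text
[[ 0.40966167 -0.10913472  0.        ]
 [ 0.48450857 -0.23291383  0.        ]
 [ 0.44735153  0.40003934  0.        ]
 [ 0.36938291 -0.02220093  0.        ]
 [ 0.39176968  0.14797799  0.        ]]
```

View pics/gz.png

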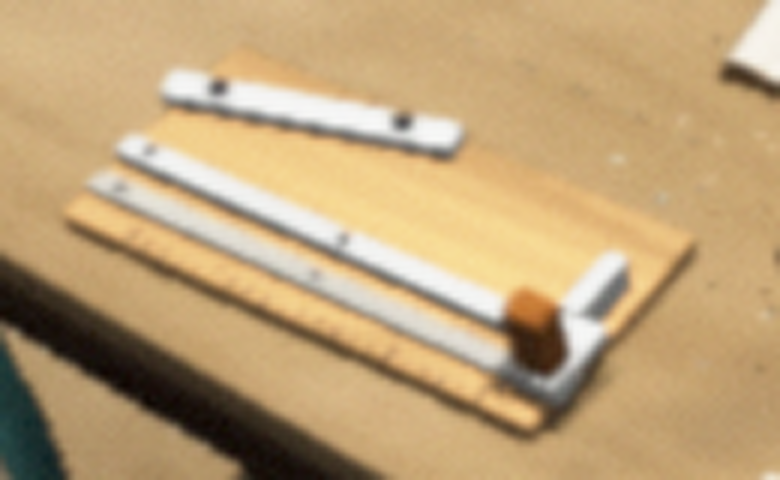

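View pics/sz.png

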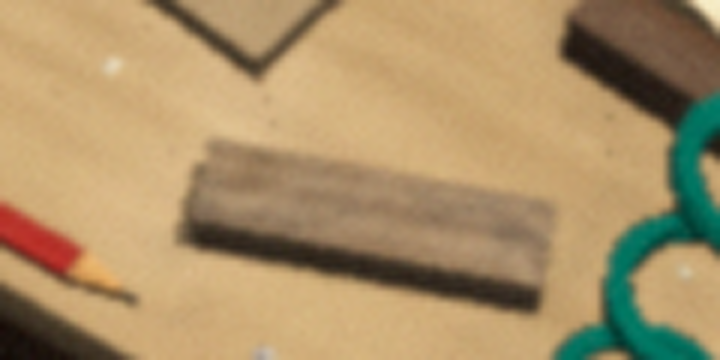

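View pics/gs.png

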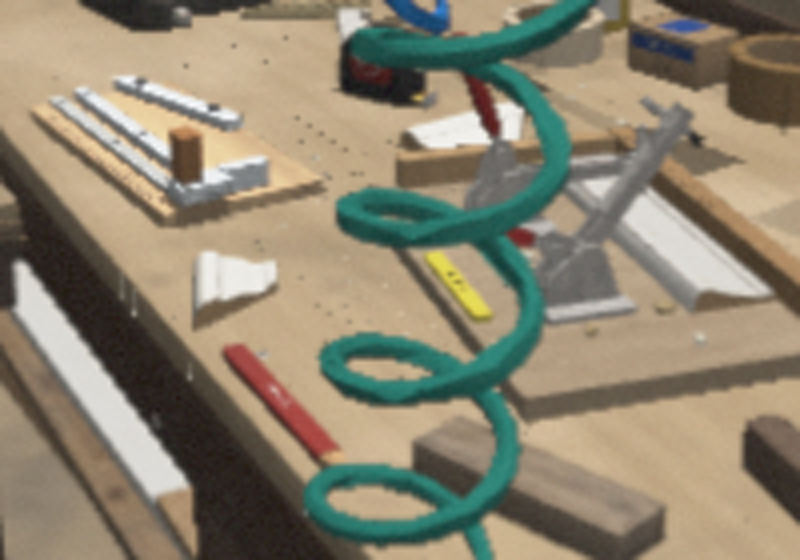

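```bash
python3 - <<'E'
from h import *
f=ld("scene"); g=ld("side")
S=lambda pts:np.array([[300+x/6,280+y/6] for x,y in pts])
G=lambda pts:np.array([[120+x/6,180+y/6] for x,y in pts])
top=ray(f,S([(207,140),(553,203),(540,287),(187,232)]),0.022)
print("strip top",np.round(top,4).tolist(), [round(float(np.linalg.norm(top[i]-top[(i+1)%4])),3) for i in range(4)])
b=ray(f,G([(240,50),(695,240),(530,432),(65,215)]),0.012)
print("board",np.round(b,4).tolist(), [round(float(np.linalg.norm(b[i]-b[(i+1)%4])),3) for i in range(4)])
b=ray(f,G([(118,145),(500,320)]),0.022); print("fence",b)
b=ray(f,G([(165,70),(165,100),(455,155),(460,125)]),0.022); print("taper top",b)
b=ray(f,G([(535,300)]),0.012+.047); print("handle",b)
# coil lower end triangulate
def nd(f,u): return cv2.undistortPoints(np.array([[u]],float),f["intrinsics"],np.array([f["k1"],0,0,0])).reshape(2)
for a,c in [((398,460),(290,478)),((345,170),(240,330)) ]:
    P=[np.c_[x["R"],x["t"]] for x in (f,g)]
    X=cv2.triangulatePoints(P[0],P[1],nd(f,a).reshape(2,1),nd(g,c).reshape(2,1)); print((X[:3]/X[3]).ravel())
for yaw in (0,):
  pass
E
```

```text
strip top [[0.4301, -0.1056, 0.022], [0.4803, -0.2357, 0.022], [0.4437, -0.2497, 0.022], [0.3894, -0.1221, 0.022]] [0.139, 0.039, 0.139, 0.044]
board [[0.4937, 0.5383, 0.012], [0.518, 0.2727, 0.012], [0.3892, 0.2607, 0.012], [0.3686, 0.5284, 0.012]] [0.267, 0.129, 0.269, 0.126]
fence [[0.40916037 0.53165635 0.022     ]
 [0.42558187 0.30799935 0.022     ]]
taper top [[0.45753708 0.54954019 0.022     ]
 [0.44288523 0.53475896 0.022     ]
 [0.49168246 0.39422528 0.022     ]
 [0.50780457 0.40556313 0.022     ]]
handle [[0.42160387 0.27625998 0.059     ]]
[ 0.24688041 -0.39728132 -0.14627965]
[ 0.35105438 -0.19499683  0.26387135]
```

```bash
python3 - <<'E'
from h import *
f=ld("scene"); g=ld("side")
for u in [(395,450),(405,390),(450,300),(500,200),(540,120)]:
  for z in np.arange(-0.3,1.0,0.1):
    X=ray(f,[u],z); p=proj(g,X)[0]
    if 240<p[0]<350 and 0<p[1]<480: print(u,np.round(X,2),np.round(p))
E
```

```text
(395, 450) [[ 0.25 -0.38 -0.1 ]] [286. 454.]
(395, 450) [[ 0.21 -0.39  0.  ]] [266. 419.]
(395, 450) [[ 0.17 -0.4   0.1 ]] [241. 377.]
(405, 390) [[ 0.38 -0.34 -0.1 ]] [341. 409.]
(405, 390) [[ 0.34 -0.35  0.  ]] [323. 378.]
(405, 390) [[ 0.29 -0.36  0.1 ]] [302. 340.]
(405, 390) [[ 0.24 -0.37  0.2 ]] [276. 293.]
(405, 390) [[ 0.19 -0.38  0.3 ]] [244. 234.]
(450, 300) [[ 0.32 -0.38  0.4 ]] [332. 146.]
(450, 300) [[ 0.25 -0.39  0.5 ]] [285.  64.]
```

```bash
python3 -m handwheel '[[[34,-15,2,-7.75,0],[34,-15,2,-7.75,0],[34,-15,2,-7.75,0],[34,-15,2,-7.75,0],[34,-15,2,-7.75,0],[34,-15,2,-7.75,0],[34,-15,2,-7.75,0],[34,-15,2,-7.75,0],[33,-15,2,-7.75,0],[0,0,0,0,0],[0,0,0,0,0],[0,0,0,0,0]]]' 40
cat > grab.py <<'E'
import sys
from h import *
n,o=sys.argv[1:3]; f=cam(n); s=status.sense()
im=f["image"][:,:,::-1]; cv2.imwrite(f"pics/{o}.png",im)
a=Ro.from_quat(s["ee_rot"]).as_matrix(); print("t",round(s["time_s"],2),"tcp",np.round(s["eef_pos"],4),"jawyaw",round(np.degrees(np.arctan2(a[1,1],a[0,1])),2),"F",np.round(s["wrist_force"],1),"w",round(s["width"],4),"tilt",np.round(a[:2,2],4))
E
python3 grab.py wrist w1
```

```text
time_s: 1.45
eef_pos: [0.4442, 0.3715, 0.2492]
ee_rot: [0.676, 0.737, -0.0, -0.0]
wrist_force: [-0.2, 0.7, -0.1]
width: 0.0854
t 1.5 tcp [0.444  0.3716 0.2493] jawyaw 4.91 F [-1.2  0.9 -0.2] w 0.0852 tilt [-0.0001  0.0001]
```

```bash
ls pics
```

```text
gs.png
gz.png
scene0.png
side0.png
sz.png
w1.png
wrist0.png
```

View pics/w1.png

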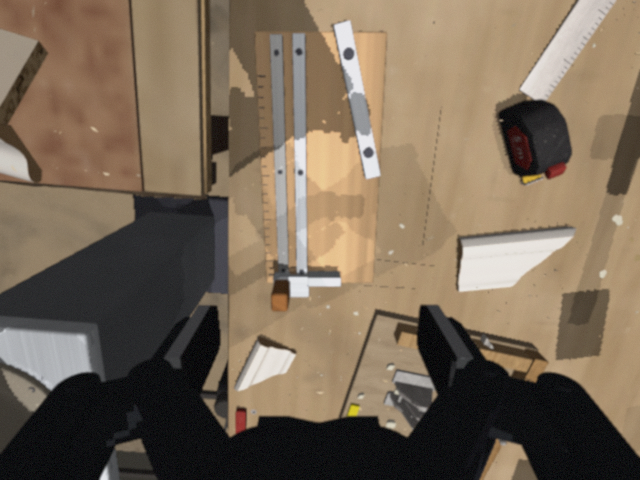

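```bash
python3 - <<'E'
import cv2
im=cv2.imread("pics/w1.png")
cv2.imwrite("pics/w1a.png",cv2.resize(im[20:160,250:400],None,fx=4,fy=4,interpolation=cv2.INTER_CUBIC))
cv2.imwrite("pics/w1b.png",cv2.resize(im[160:310,250:400],None,fx=4,fy=4,interpolation=cv2.INTER_CUBIC))
E
```

```text
(no output)
```

View pics/w1a.png

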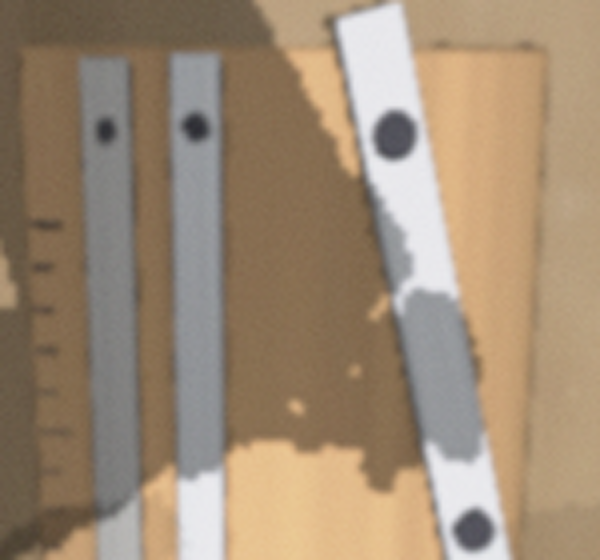

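View pics/w1b.png

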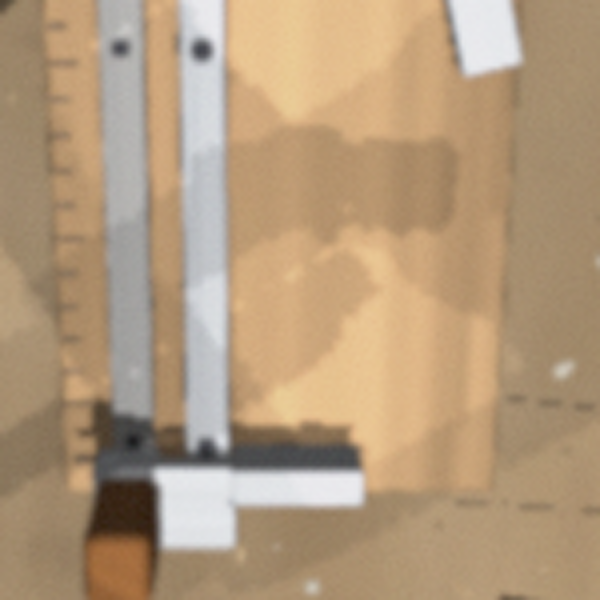

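```bash
python3 - <<'E'
from h import *
f=ld("wrist")
A=lambda pts:np.array([[250+x/4,20+y/4] for x,y in pts])
B=lambda pts:np.array([[250+x/4,160+y/4] for x,y in pts])
bd=ray(f,np.r_[A([(25,47),(547,50)]),B([(492,488),(68,488)])],.012)
print("board",np.round(bd,4).tolist(),[round(float(np.linalg.norm(bd[i]-bd[(i+1)%4])),4) for i in range(4)],bd.mean(0))
fe=ray(f,np.r_[A([(221,55)]),B([(230,450)])],.022); d=fe[0]-fe[1]; print("fence inner",fe,np.linalg.norm(d),np.degrees(np.arctan2(-d[0],d[1])))
fo=ray(f,np.r_[A([(170,55)]),B([(187,450)])],.022); print("fence outer",fo)
ta=ray(f,np.r_[A([(333,20)]),B([(463,76)])],.022); e=ta[0]-ta[1]; print("taper",ta,np.linalg.norm(e),np.degrees(np.arctan2(-e[0],e[1])))
tb=ray(f,np.r_[A([(403,3)]),B([(521,64)])],.022); print("taper outer",tb)
# gauge frame
yaw=(np.arctan2(-d[0],d[1])+np.arctan2(*( [-(bd[0]+bd[1]-bd[2]-bd[3])[0],(bd[0]+bd[1]-bd[2]-bd[3])[1]])))/2
print("yaw",np.degrees(yaw))
ey=np.array([-np.sin(yaw),np.cos(yaw)]);ex=np.array([ey[1],-ey[0]])
c=bd.mean(0)[:2]
fm=fe.mean(0)[:2]; print("fence inner x rel board centre",ex@(fm-c))
o=c+ex*(ex@(fm-c)+.020); 
# y: board centre
print("origin",o)
G=lambda X:np.c_[(X[:,:2]-o)@ex,(X[:,:2]-o)@ey]
for n,x in dict(board=bd,fence=fe,fo=fo,ta=ta,tb=tb).items(): print(n,np.round(G(x)*1e3,1).tolist())
print("tongue top",np.round(G(ray(f,B([(232,470),(358,470),(363,505)]),.033))*1e3,1).tolist())
print("handle top",np.round(G(ray(f,B([(92,535),(155,535),(150,597),(85,597)]),.012+.047))*1e3,1).tolist())
np.savez("gauge.npz",o=o,ex=ex,ey=ey)
s=np.load("gauge.npz")
E
```

```text
board [[0.3702, 0.5311, 0.012], [0.4964, 0.5414, 0.012], [0.5194, 0.2757, 0.012], [0.3914, 0.2645, 0.012]] [0.1266, 0.2668, 0.1285, 0.2674] [0.44434568 0.40318242 0.012     ]
fence inner [[0.41823053 0.53132866 0.022     ]
 [0.43927329 0.28588003 0.022     ]] 0.24634899489359607 4.900090132772332
fence outer [[0.40621975 0.53029831 0.022     ]
 [0.4267605  0.28479026 0.022     ]]
taper [[0.4438746  0.54088255 0.022     ]
 [0.49288984 0.40000064 0.022     ]] 0.14916502751608693 19.18366271883977
taper outer [[0.45984334 0.54581116 0.022     ]
 [0.507872   0.40451796 0.022     ]]
yaw 4.8185846365354035
fence inner x rel board centre -0.015083209756716993
origin [0.44924509 0.40359544]
board [[-68.0, 133.7], [58.6, 133.4], [59.1, -133.4], [-69.3, -133.7]]
fence [[-20.2, 129.9], [-19.8, -116.5]]
fo [[-32.2, 129.9], [-32.4, -116.5]]
ta [[6.2, 137.3], [43.2, -7.2]]
tb [[22.5, 140.8], [58.5, -4.0]]
tongue top [[-18.9, -117.7], [16.9, -117.6], [18.6, -128.7]]
handle top [[-55.9, -124.8], [-38.9, -124.7], [-40.8, -143.6], [-58.6, -143.7]]
```

```bash
python3 -m handwheel '[[[5,-49,0,0,0],[5,-50,0,1.6,0],[5,-50,0,1.6,0],[3,-50,0,1.6,0],[0,-50,0,1.6,0],[0,-50,0,1.6,0],[0,-50,0,1.6,0],[0,-50,0,1.6,0],[-3,-50,0,1.6,0],[-3,-50,0,1.6,0],[-3,-50,0,1.6,0],[-1,-45,0,0,0],[0,0,0,0,0],[0,0,0,0,0],[0,0,0,0,0]]]'
python3 grab.py wrist w2
```

```text
time_s: 3.0
eef_pos: [0.4531, -0.2207, 0.2495]
ee_rot: [0.567, 0.824, 0.0, 0.0]
wrist_force: [-0.3, 0.3, -0.3]
width: 0.0857
t 3.05 tcp [ 0.4532 -0.2206  0.2496] jawyaw 20.93 F [ 0.6  0.4 -0.6] w 0.0854 tilt [0.0005 0.0001]
```

View pics/w2.png

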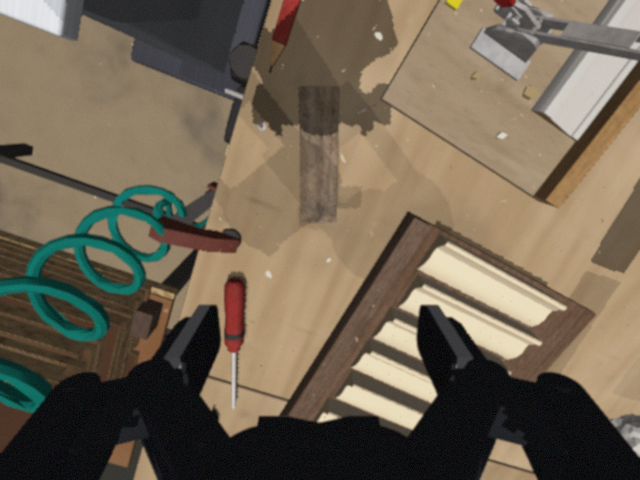

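```bash
python3 - <<'E'
import cv2
im=cv2.imread("pics/w2.png")
cv2.imwrite("pics/w2a.png",cv2.resize(im[75:235,270:380],None,fx=5,fy=5,interpolation=cv2.INTER_CUBIC)[:, :])
E
```

```text
(no output)
```

View pics/w2a.png

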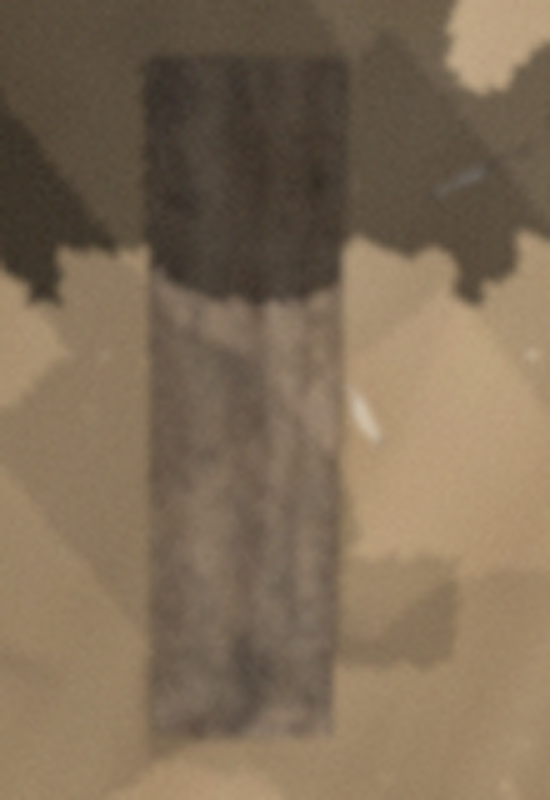

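```bash
python3 - <<'E'
from h import *
f=ld("wrist")
A=lambda pts:np.array([[270+x/5,75+y/5] for x,y in pts])
t=ray(f,A([(145,60),(349,60),(333,737),(150,737)]),.022)
print(np.round(t,4).tolist(),[round(float(np.linalg.norm(t[i]-t[(i+1)%4])),4) for i in range(4)],t.mean(0))
d=t[0]+t[1]-t[2]-t[3]; print(np.degrees(np.arctan2(-d[0],d[1])))
E
```

```text
[[0.3948, -0.1201, 0.022], [0.4324, -0.1057, 0.022], [0.4814, -0.2358, 0.022], [0.4433, -0.2503, 0.022]] [0.0403, 0.139, 0.0407, 0.139] [ 0.43797089 -0.1779744   0.022     ]
20.531027047954435
```

```bash
python3 -m handwheel '[[[-8,21,-20,-0.4,0],[-7,21.5,-40,0,0],[0,0,-50,0,0],[0,0,-50,0,0],[0,0,-40,0,0],[0,0,-20,0,0],[0,0,-19.5,0,0],[0,0,0,0,0],[0,0,0,0,0]]]' 40
python3 -m handwheel '[[[0,0,0,0,0.6],[0,0,0,0,0.8],[0,0,0,0,1],[0,0,0,0,1],[0,0,0,0,1],[0,0,0,0,1],[0,0,0,0,1]]]' 40; python3 grab.py wrist w3
```

```text
time_s: 3.95
eef_pos: [0.4383, -0.1789, 0.0105]
ee_rot: [0.57, 0.822, 0.0, 0.0]
wrist_force: [0.5, 0.4, 0.8]
width: 0.0855
time_s: 4.65
eef_pos: [0.4385, -0.1799, 0.0108]
ee_rot: [0.571, 0.821, 0.0, 0.001]
wrist_force: [-1.6, 1.8, 7.1]
width: 0.0389
t 4.7 tcp [ 0.4385 -0.1799  0.0109] jawyaw 20.39 F [-0.8  1.1  6.2] w 0.0389 tilt [ 0.0018 -0.0006]
```

View pics/w3.png

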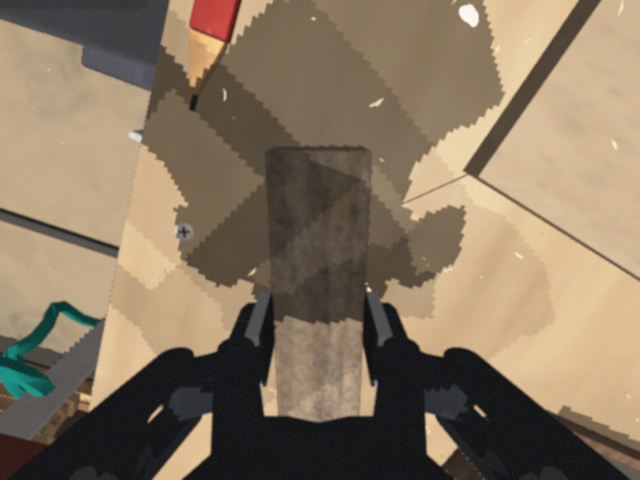

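```bash
python3 -m handwheel '[[[0,0,20,0,1],[0,0,40,0,1],[0,0,50,0,1],[0,0,50,0,1],[0,0,50,0,1],[0,0,15,0,1],[0,0,0,0,1],[0,0,0,0,1]]]' 60; python3 grab.py wrist w4
```

```text
time_s: 5.5
eef_pos: [0.4374, -0.1794, 0.2329]
ee_rot: [0.571, 0.821, -0.0, -0.001]
wrist_force: [-0.1, 0.2, -0.6]
width: 0.0383
t 5.55 tcp [ 0.4371 -0.1793  0.2322] jawyaw 20.39 F [-0.8 -0.4 -0.7] w 0.038 tilt [-0.0038  0.002 ]
```

View pics/w4.png

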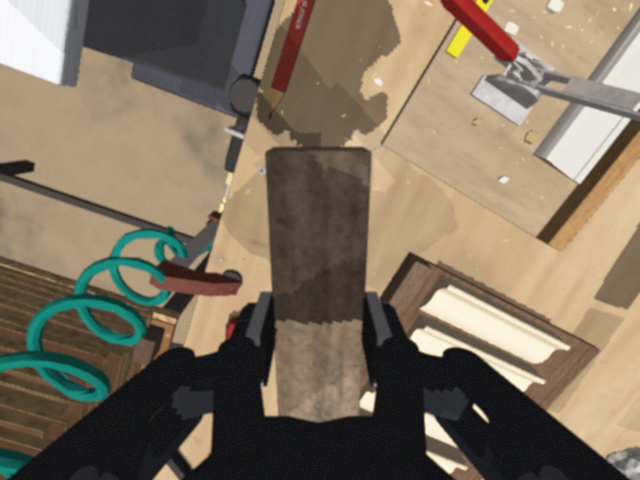

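```bash
python3 -m handwheel '[[[2,20,0,0,1],[4,40,0,-1.6,1],[4,50,0,-1.6,1],[4,50,0,-1.6,1],[2,50,0,-1.6,1],[0,50,0,-1.6,1],[0,50,0,-1.6,1],[0,50,0,-1.6,1],[0,50,0,-1.6,1],[0,50,0,-1.6,1],[0,48,0,-1.2,1],[0,30,0,0,1],[0,20,0,0,1],[0,0,0,0,1],[0,0,0,0,1]]]' 60
python3 -m handwheel '[[[0,0,-30,0,1],[0,0,-50,0,1],[0,0,-50,0,1],[0,0,-30,0,1],[0,0,0,0,1],[0,0,0,0,1],[0,0,0,0,1]]]' 60; python3 grab.py wrist w5
```

```text
time_s: 7.05
eef_pos: [0.4533, 0.3775, 0.2324]
ee_rot: [0.677, 0.736, -0.002, -0.0]
wrist_force: [0.2, -0.2, -0.3]
width: 0.038
time_s: 7.75
eef_pos: [0.4552, 0.3785, 0.0778]
ee_rot: [0.677, 0.736, 0.002, 0.001]
wrist_force: [-0.7, 0.3, -0.8]
width: 0.0382
t 7.8 tcp [0.4552 0.3786 0.0779] jawyaw 4.77 F [-0.2  0.8 -0.5] w 0.038 tilt [0.004  0.0028]
```

View pics/w5.png

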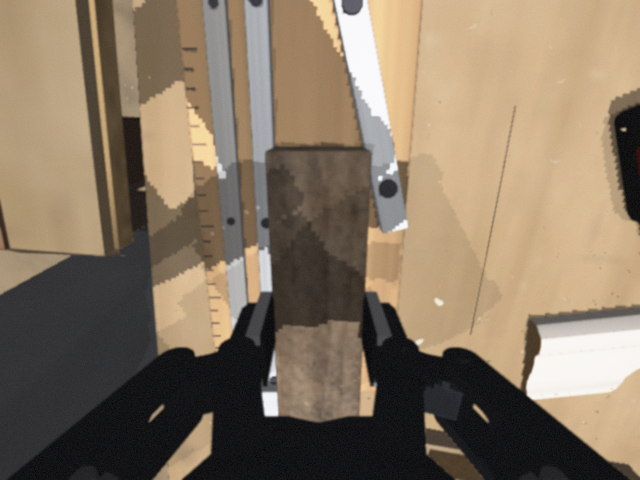

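```bash
python3 - <<'E'
import cv2
im=cv2.imread("pics/w5.png")
cv2.imwrite("pics/w5a.png",cv2.resize(im[0:200,200:420],None,fx=3.5,fy=3.0,interpolation=cv2.INTER_CUBIC))
E
```

```text
(no output)
```

View pics/w5a.png

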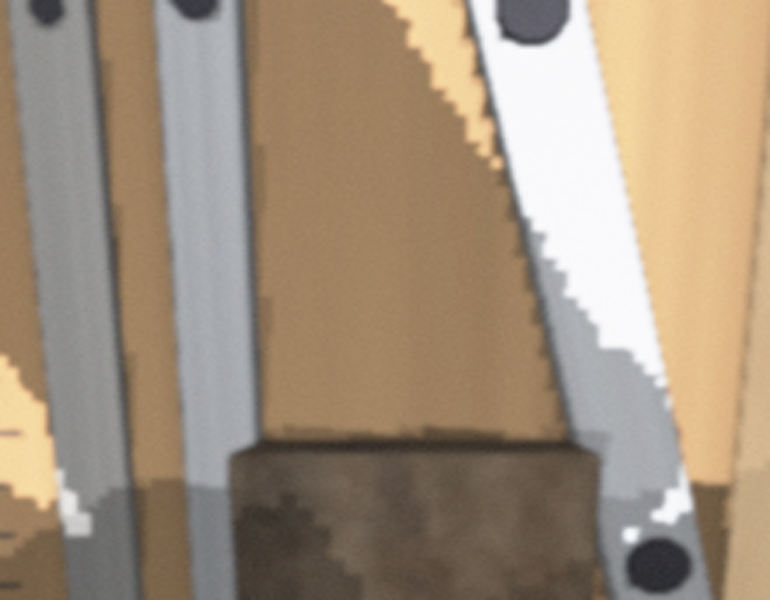

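```bash
cat > m.py <<'E'
from h import *
f=ld("wrist"); A=lambda pts:np.array([[200+x/3.5,y/3.0] for x,y in pts])
g=np.load("gauge.npz");o,ex,ey=g["o"],g["ex"],g["ey"]
G=lambda X:np.round(np.c_[(X[:,:2]-o)@ex,(X[:,:2]-o)@ey]*1e3,1).tolist()
E
python3 - <<'E'
from m import *
print("fence",G(ray(f,A([(239,20),(256,420)]),.022)))
print("taper",G(ray(f,A([(470,15),(572,430)]),.022)))
print("strip lead top",G(ray(f,A([(232,455),(598,455)]),.089)))
print("tcp",G(np.array([[.4552,.3786]])))
E
```

```text
fence [[-20.5, 111.6], [-20.6, 47.4]]
taper [[12.3, 112.3], [29.5, 45.6]]
strip lead top [[-15.2, 46.4], [23.6, 46.4]]
tcp [[3.8, -25.4]]
```

```bash
python3 -m handwheel '[[[-2.5,-0.2,-20,0,1],[0,0,-20,0,1],[0,0,-8,0,1],[0,0,0,0,1],[0,0,0,0,1]]]' 60
python3 -m handwheel '[[[0,0,-2,0,1],[0,0,-1,0,1],[0,0,0,0,1]]]' 60;python3 grab.py wrist w6
```

```text
time_s: 8.3
eef_pos: [0.4521, 0.3783, 0.0284]
ee_rot: [0.677, 0.736, 0.001, 0.0]
wrist_force: [0.1, 0.4, -0.2]
width: 0.0382
time_s: 8.6
eef_pos: [0.4515, 0.3779, 0.0241]
ee_rot: [0.677, 0.736, 0.0, 0.0]
wrist_force: [0.4, -0.7, -0.2]
width: 0.0381
t 8.65 tcp [0.4514 0.3779 0.0241] jawyaw 4.79 F [-0.7  0.2 -0.2] w 0.0381 tilt [0.0003 0.0002]
```

View pics/w6.png

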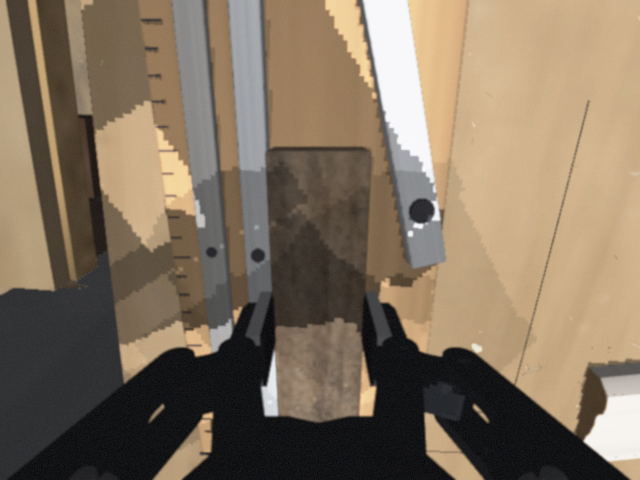

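```bash
python3 -m handwheel '[[[0,0,-0.7,0,1],[0,0,-0.5,0,1],[0,0,0,0,1]]]' 60
python3 -m handwheel '[[[-0.5,0,0,0,1],[-0.5,0,0,0,1],[0,0,0,0,1]]]' 60
```

```text
time_s: 8.95
eef_pos: [0.4514, 0.3779, 0.0231]
ee_rot: [0.677, 0.736, 0.0, 0.0]
wrist_force: [-1.4, -0.6, 3.7]
width: 0.0384
time_s: 9.25
eef_pos: [0.4509, 0.378, 0.0231]
ee_rot: [0.677, 0.736, 0.001, 0.0]
wrist_force: [1.6, -0.3, 2.5]
width: 0.038
```

```bash
for i in 1 2 ; do python3 -m handwheel '[[[-0.5,0,0,0,1],[0,0,0,0,1]]]' 60; done
```

```text
time_s: 9.45
eef_pos: [0.4503, 0.378, 0.0231]
ee_rot: [0.677, 0.736, 0.001, 0.0]
wrist_force: [3.4, -0.6, 3.6]
width: 0.0378
time_s: 9.65
eef_pos: [0.4503, 0.378, 0.0231]
ee_rot: [0.677, 0.736, 0.001, 0.001]
wrist_force: [5.8, 1.1, 2.8]
width: 0.0379
```

```bash
python3 -m handwheel '[[[-0.5,0,0,0,1],[0,0,0,0,1],[0,0,0,0,0.3],[0,0,0,0,0.3],[0,0,0,0,0.2],[0,0,0,0,0.2],[0,0,0,0,0.2]]]' 60
python3 -m handwheel '[[[0,0,20,0,0.2],[0,0,40,0,0.2],[0,0,40,0,0],[0,0,20,0,0],[0,-20,0,0,0],[0,-20,0,0,0],[0,0,0,0,0],[0,0,0,0,0]]]' 60;python3 grab.py wrist w7
```

```text
time_s: 10.35
eef_pos: [0.4486, 0.3778, 0.0224]
ee_rot: [0.677, 0.736, -0.0, -0.0]
wrist_force: [0.8, 1.6, 0.6]
width: 0.0683
time_s: 11.15
eef_pos: [0.4488, 0.3379, 0.1427]
ee_rot: [0.677, 0.736, 0.0, -0.0]
wrist_force: [-0.5, 0.8, -1.7]
width: 0.0855
t 11.2 tcp [0.4488 0.3382 0.1426] jawyaw 4.79 F [ 0.4 -1.1  0.3] w 0.0855 tilt [-0.      0.0003]
```

View pics/w7.png

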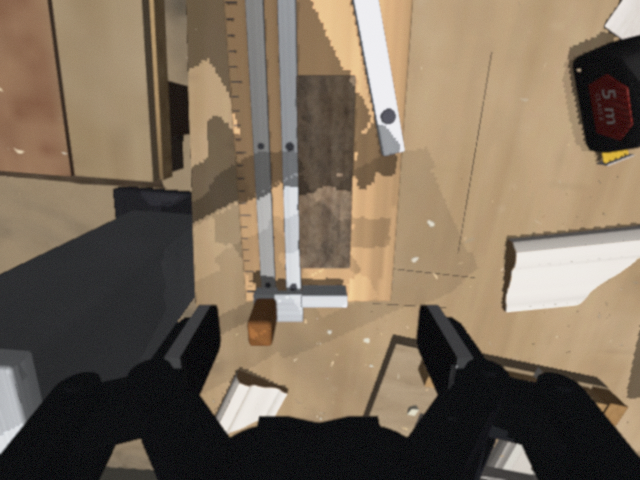

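```bash
python3 - <<'E'
import cv2
im=cv2.imread("pics/w7.png")
cv2.imwrite("pics/w7a.png",cv2.resize(im[240:360,230:370],None,fx=5,fy=5,interpolation=cv2.INTER_CUBIC))
E
```

```text
(no output)
```

View pics/w7a.png

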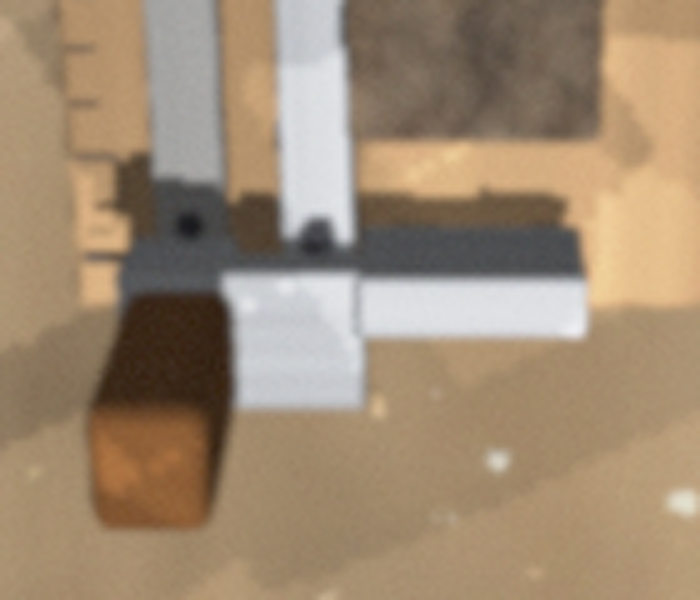

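```bash
python3 - <<'E'
from m import *
A=lambda pts:np.array([[230+x/5,240+y/5] for x,y in pts])
for z in (.05,.055,.06,.065,.07): print(z,G(ray(f,A([(92,405),(210,405),(212,527),(100,527)]),z)))
print("bridge top near z.033",G(ray(f,A([(225,272),(358,272),(362,407),(235,407)]),.033)))
print("tongue",G(ray(f,A([(358,277),(580,277),(586,336)]),.033)))
print("strip rear",G(ray(f,A([(355,138),(597,136)]),.034)))
A=lambda pts:np.array(pts,float)
print("strip lead",G(ray(f,A([(298,76),(351,76)]),.034)))
print("fence inner",G(ray(f,A([(297,5),(300,285)]),.022)))
E
```

```text
0.05 [[-60.3, -130.8], [-41.8, -130.8], [-42.4, -153.3], [-60.5, -153.4]]
0.055 [[-59.1, -127.7], [-41.0, -127.6], [-41.7, -149.7], [-59.3, -149.7]]
0.06 [[-57.9, -124.5], [-40.2, -124.5], [-40.9, -146.1], [-58.1, -146.1]]
0.065 [[-56.8, -121.4], [-39.5, -121.3], [-40.1, -142.5], [-57.0, -142.5]]
0.07 [[-55.6, -118.2], [-38.7, -118.2], [-39.3, -138.8], [-55.8, -138.9]]
bridge top near z.033 [[-40.9, -116.5], [-19.2, -116.5], [-18.9, -141.8], [-40.2, -141.8]]
tongue [[-19.2, -117.4], [17.0, -117.4], [18.3, -128.3]]
strip rear [[-19.2, -92.3], [19.0, -92.0]]
strip lead [[-19.1, 45.9], [16.1, 45.9]]
fence inner [[-19.6, 90.2], [-21.0, -113.5]]
```

```bash
python3 -m handwheel '[[[-18,-34,0,0,0],[-18.4,-34.6,0,0,0],[0,0,-40,0,0],[0,0,-40,0,0],[0,0,-20.6,0,0],[0,0,0,0,0],[0,0,0,0,0.6],[0,0,0,0,0.8],[0,0,0,0,1],[0,0,0,0,1],[0,0,0,0,1],[0,0,0,0,1]]]' 40
python3 grab.py wrist w8; python3 grab.py side s8; python3 -c "
import cv2
im=cv2.imread('pics/s8.png');cv2.imwrite('pics/s8a.png',cv2.resize(im[190:270,190:290],None,fx=6,fy=6,interpolation=cv2.INTER_CUBIC))"
```

```text
time_s: 12.4
eef_pos: [0.4112, 0.2694, 0.043]
ee_rot: [0.677, 0.736, -0.001, -0.001]
wrist_force: [-11.0, -1.9, 11.0]
width: 0.0174
t 12.45 tcp [0.4112 0.2694 0.043 ] jawyaw 4.81 F [-10.8  -2.2  11.2] w 0.0171 tilt [-0.0031 -0.0001]
t 12.5 tcp [0.4112 0.2694 0.043 ] jawyaw 4.81 F [-10.7  -2.5  10.5] w 0.0172 tilt [-0.0031 -0.0001]
```

View pics/w8.png

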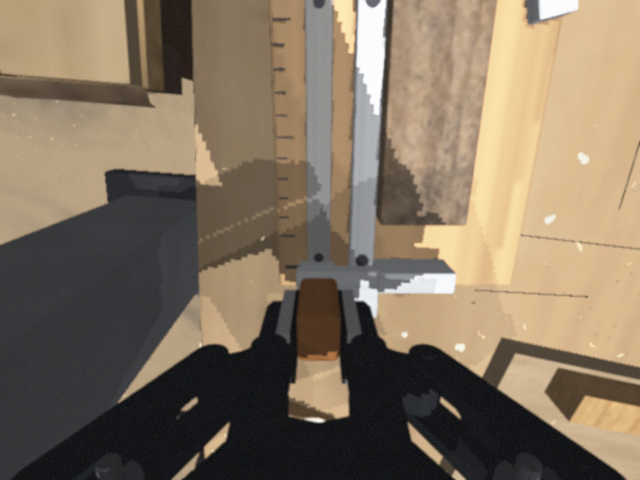

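View pics/s8a.png

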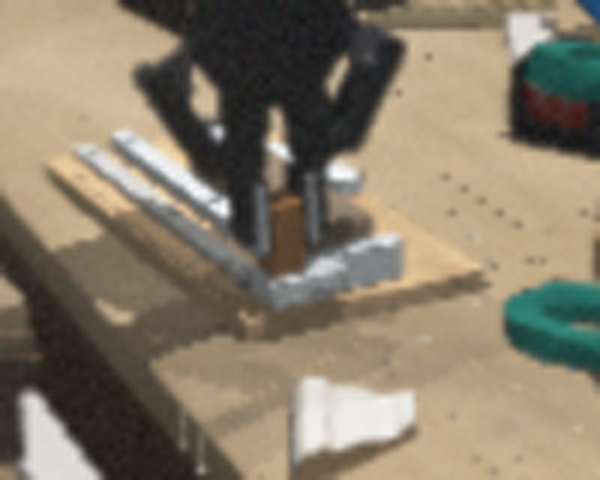

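```bash
python3 -m handwheel '[[[-1.2,0,1,0,1],[0,0,0,0,1],[0,0,0,0,1]]]' 40
python3 -m handwheel '[[[-0.25,3,0,0,1],[-0.42,5,0,0,1],[-0.42,5,0,0,1],[-0.42,5,0,0,1],[-0.25,3,0,0,1],[0,0,0,0,1],[0,0,0,0,1]]]' 40
```

```text
time_s: 12.8
eef_pos: [0.4111, 0.2694, 0.0431]
ee_rot: [0.677, 0.736, 0.0, -0.0]
wrist_force: [-1.5, 2.1, 0.3]
width: 0.0174
time_s: 13.5
eef_pos: [0.4094, 0.2909, 0.0431]
ee_rot: [0.677, 0.736, 0.0, -0.0]
wrist_force: [-3.4, 1.6, 2.5]
width: 0.017
```

```bash
python3 -m handwheel '[[[-0.17,2,0,0,1],[-0.17,2,0,0,1],[-0.17,2,0,0,1],[-0.17,2,0,0,1],[-0.17,2,0,0,1],[-0.17,2,0,0,1],[-0.17,2,0,0,1],[-0.17,2,0,0,1],[-0.17,2,0,0,1],[-0.17,2,0,0,1],[0,0,0,0,1],[0,0,0,0,1]]]' 40; python3 grab.py wrist w9
```

```text
time_s: 14.7
eef_pos: [0.4077, 0.3104, 0.0431]
ee_rot: [0.677, 0.736, 0.0, -0.0]
wrist_force: [-4.2, -0.4, 3.6]
width: 0.0175
t 14.75 tcp [0.4077 0.3105 0.0431] jawyaw 4.8 F [-3.4 -1.1  2.9] w 0.0173 tilt [0.     0.0005]
```

View pics/w9.png

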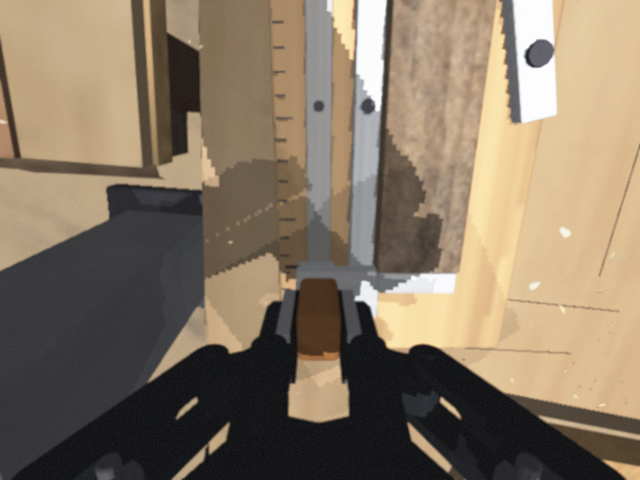

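```bash
python3 -m handwheel '[[[-0.3,1.5,0.3,0,1],[-0.2,1.5,0,0,1],[-0.13,1.5,0,0,1],[-0.13,1.5,0,0,1],[-0.13,1.5,0,0,1],[-0.13,1.5,0,0,1],[-0.13,1.5,0,0,1],[-0.13,1.5,0,0,1],[0,0,0,0,1],[0,0,0,0,1]]]' 40; python3 -m handwheel '[[[-0.08,1,0,0,1],[-0.08,1,0,0,1],[0,0,0,0,1]]]' 40
```

```text
time_s: 15.75
eef_pos: [0.4067, 0.3224, 0.0431]
ee_rot: [0.677, 0.736, 0.0, 0.0]
wrist_force: [4.1, 0.6, -6.9]
width: 0.0174
time_s: 16.05
eef_pos: [0.4065, 0.3241, 0.0431]
ee_rot: [0.677, 0.736, 0.0, 0.0]
wrist_force: [4.1, -0.1, -6.0]
width: 0.0173
```

```bash
python3 -m handwheel '[[[0.1,1,-0.2,0,1],[-0.05,0.5,0,0,1],[0,0,0,0,1]]]' 40;  python3 -m handwheel '[[[-0.08,1,0,0,1],[0,0,0,0,1]]]' 40; python3 -m handwheel '[[[-0.04,0.5,0,0,1],[0,0,0,0,1]]]' 40;python3 -m handwheel '[[[-0.04,0.5,0,0,1],[0,0,0,0,1]]]' 40; python3 grab.py wrist w10
```

```text
time_s: 16.35
eef_pos: [0.4064, 0.3258, 0.0431]
ee_rot: [0.677, 0.736, 0.0, 0.0]
wrist_force: [4.0, -1.2, -4.9]
width: 0.0175
time_s: 16.55
eef_pos: [0.4063, 0.3268, 0.0431]
ee_rot: [0.677, 0.736, 0.0, 0.0]
wrist_force: [2.9, -0.9, -5.2]
width: 0.017
time_s: 16.75
eef_pos: [0.4063, 0.3273, 0.0431]
ee_rot: [0.677, 0.736, 0.0, 0.0]
wrist_force: [3.8, -1.7, -3.8]
width: 0.0173
time_s: 16.95
eef_pos: [0.4062, 0.3278, 0.0431]
ee_rot: [0.677, 0.736, 0.0, 0.0]
wrist_force: [2.9, -1.6, -5.2]
width: 0.017
t 17.0 tcp [0.4062 0.3278 0.0431] jawyaw 4.79 F [ 3.1 -2.4 -5. ] w 0.0174 tilt [0.0001 0.0001]
```

View pics/w10.png

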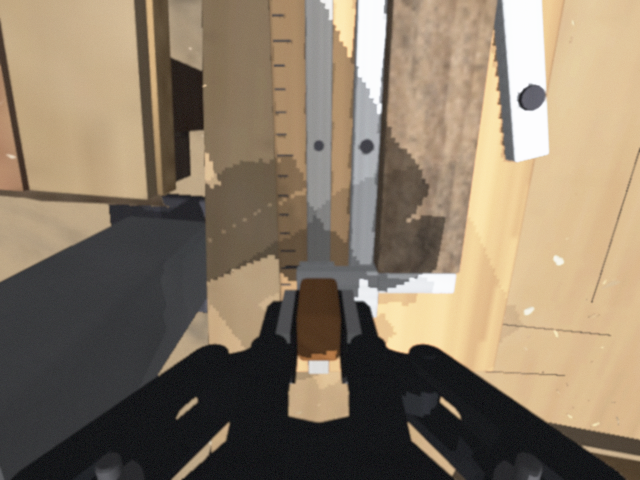

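```bash
for i in 1 2 3; do python3 -m handwheel '[[[-0.04,0.5,0,0,1],[0,0,0,0,1]]]' 40 | grep -E "eef|wrist"; done
```

```text
eef_pos: [0.4062, 0.3283, 0.0431]
wrist_force: [4.1, -2.1, -5.0]
eef_pos: [0.4062, 0.3288, 0.0431]
wrist_force: [3.2, -2.5, -4.1]
eef_pos: [0.4061, 0.3293, 0.0431]
wrist_force: [2.7, -2.3, -5.4]
```

```bash
python3 -m handwheel '[[[-0.04,0.5,0,0,1],[0,0,0,0,1]]]' 40 | grep -E "eef|wrist"; python3 -m handwheel '[[[-0.04,0.5,0,0,1],[0,0,0,0,1]]]' 40 | grep -E "eef|wrist"; python3 -m handwheel '[[[-0.04,0.5,0,0,1],[0,0,0,0,1]]]' 40 | grep -E "eef|wrist"
```

```text
eef_pos: [0.4061, 0.3298, 0.0431]
wrist_force: [2.7, -1.8, -4.2]
eef_pos: [0.406, 0.3303, 0.0431]
wrist_force: [3.9, -1.6, -4.1]
eef_pos: [0.406, 0.3308, 0.0431]
wrist_force: [2.9, -1.6, -4.3]
```

```bash
python3 -m handwheel '[[[-0.04,0.5,0,0,1],[0,0,0,0,1]]]' 40 | grep -E "eef|wrist"; python3 -m handwheel '[[[-0.04,0.5,0,0,1],[0,0,0,0,1]]]' 40 | grep -E "eef|wrist"
```

```text
eef_pos: [0.406, 0.3313, 0.0431]
wrist_force: [1.6, -2.4, -5.1]
eef_pos: [0.4059, 0.3318, 0.0431]
wrist_force: [2.7, -1.9, -4.4]
```

```bash
python3 -m handwheel '[[[-0.04,0.5,0,0,1],[0,0,0,0,1]]]' 40 | grep -E "eef|wrist"; python3 -m handwheel '[[[-0.04,0.5,0,0,1],[0,0,0,0,1]]]' 40 | grep -E "eef|wrist"
```

```text
eef_pos: [0.4059, 0.3323, 0.0431]
wrist_force: [3.4, -1.9, -4.4]
eef_pos: [0.4058, 0.3328, 0.0431]
wrist_force: [3.0, -1.5, -4.7]
```

```bash
python3 -m handwheel '[[[-0.04,0.5,0,0,1],[0,0,0,0,1]]]' 40 | grep -E "eef|wrist"; python3 -m handwheel '[[[-0.04,0.5,0,0,1],[0,0,0,0,1]]]' 40 | grep -E "eef|wrist"; python3 grab.py scene c11;python3 grab.py side s11; python3 -c "
import cv2
im=cv2.imread('pics/s11.png');cv2.imwrite('pics/s11a.png',cv2.resize(im[190:270,190:290],None,fx=6,fy=6,interpolation=cv2.INTER_CUBIC))
im=cv2.imread('pics/c11.png');cv2.imwrite('pics/c11a.png',cv2.resize(im[180:260,120:250],None,fx=6,fy=6,interpolation=cv2.INTER_CUBIC))"
```

```text
eef_pos: [0.4058, 0.3333, 0.0431]
wrist_force: [3.4, -2.2, -3.9]
eef_pos: [0.4058, 0.3338, 0.0431]
wrist_force: [3.1, -1.2, -4.5]
t 19.45 tcp [0.4057 0.3338 0.0431] jawyaw 4.79 F [ 2.9 -1.8 -3.8] w 0.0173 tilt [0. 0.]
t 19.5 tcp [0.4057 0.3338 0.0431] jawyaw 4.79 F [ 2.5 -2.7 -3.6] w 0.0174 tilt [0.0001 0.0001]
```

View pics/c11a.png

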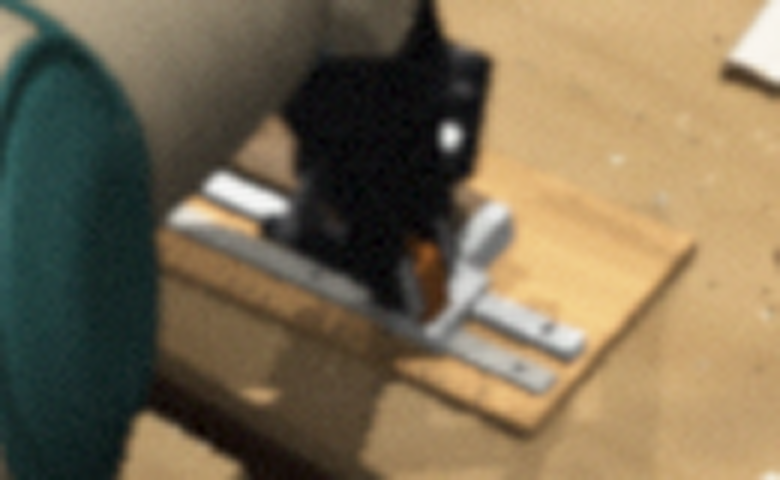

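View pics/s11a.png

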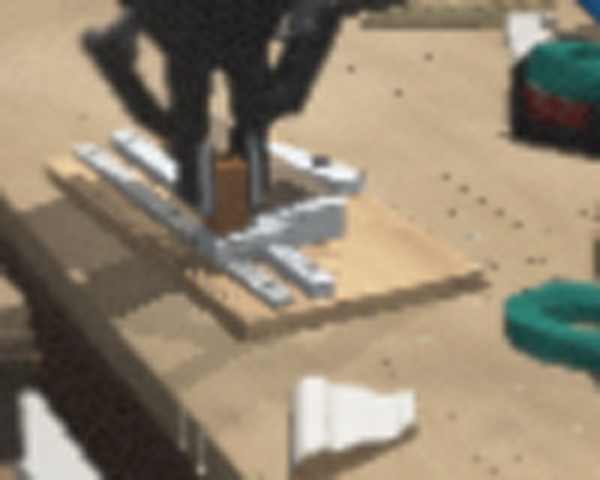

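```bash
python3 -m handwheel '[[[-0.03,0.4,0,0,1],[0,0,0,0,1]]]' 40 | grep -E "eef|wrist"; python3 -m handwheel '[[[-0.03,0.4,0,0,1],[0,0,0,0,1]]]' 40 | grep -E "eef|wrist"
```

```text
eef_pos: [0.4057, 0.3341, 0.0431]
wrist_force: [1.4, -2.1, -4.5]
eef_pos: [0.4057, 0.3344, 0.0431]
wrist_force: [1.9, -4.2, -2.5]
```

```bash
python3 -m handwheel '[[[-0.03,0.4,0,0,1],[0,0,0,0,1]]]' 40 | grep -E "eef|wrist"; python3 -m handwheel '[[[-0.03,0.4,0,0,1],[0,0,0,0,1]]]' 40 | grep -E "eef|wrist"
```

```text
eef_pos: [0.4057, 0.3346, 0.0431]
wrist_force: [1.9, -4.3, -2.8]
eef_pos: [0.4057, 0.3348, 0.0431]
wrist_force: [2.1, -5.6, -3.0]
```

```bash
python3 -m handwheel '[[[-0.03,0.4,0,0,1],[0,0,0,0,1]]]' 40 | grep -E "eef|wrist"; python3 -m handwheel '[[[-0.03,0.4,0,0,1],[0,0,0,0,1]]]' 40 | grep -E "eef|wrist"; python3 grab.py wrist w12
```

```text
eef_pos: [0.4056, 0.3349, 0.0431]
wrist_force: [1.4, -6.8, -1.2]
eef_pos: [0.4056, 0.3351, 0.0431]
wrist_force: [0.8, -9.3, -0.3]
t 20.75 tcp [0.4056 0.3351 0.0431] jawyaw 4.77 F [ 1.2 -9.4 -1. ] w 0.0174 tilt [-0.0003 -0.0022]
```

View pics/w12.png

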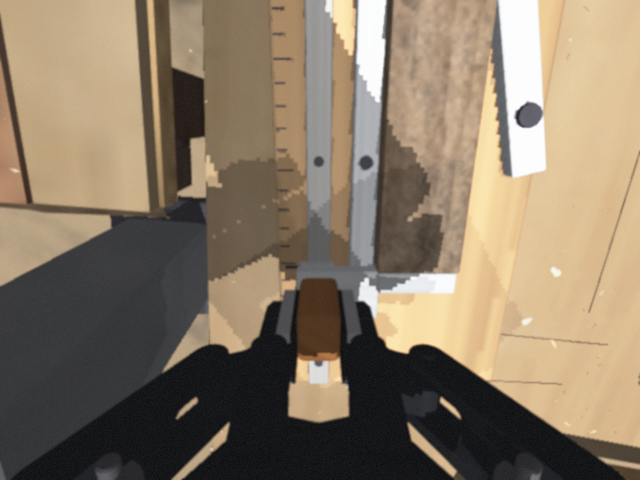

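```bash
python3 -m handwheel '[[[-0.03,0.4,0,0,1],[0,0,0,0,1]]]' 40 | grep -E "eef|wrist"; python3 -m handwheel '[[[-0.02,0.3,0,0,1],[0,0,0,0,1],[0,0,0,0,1]]]' 40 | grep -E "eef|wrist"
```

```text
eef_pos: [0.4056, 0.3352, 0.0431]
wrist_force: [2.1, -10.6, 0.1]
eef_pos: [0.4056, 0.3353, 0.0431]
wrist_force: [2.2, -11.8, -0.1]
```

```bash
python3 -m handwheel '[[[-0.02,0.3,0,0,1],[0,0,0,0,1],[0,0,0,0,1],[0,0,0,0,1],[0,0,0,0,1]]]' 40 | grep -E "eef|wrist"; python3 grab.py wrist w13
```

```text
eef_pos: [0.4056, 0.3354, 0.0431]
wrist_force: [0.4, -12.5, 0.2]
t 21.8 tcp [0.4056 0.3354 0.0431] jawyaw 4.75 F [  0.4 -12.2   1. ] w 0.0173 tilt [-0.0006 -0.0037]
```

```bash
python3 -m handwheel '[[[0.06,-0.7,0,0,1],[0,0,0,0,1],[0,0,0,0,0.75],[0,0,0,0,0.6],[0,0,0,0,0.6],[0,0,0,0,0.6]]]' 40; python3 -m handwheel '[[[0,0,15,0,0.6],[0,0,30,0,0.6],[0,0,30,0,0.5],[0,0,30,0,0],[0,-20,0,0,0],[0,0,0,0,0],[0,0,0,0,0]]]' 40;python3 grab.py wrist w14
```

```text
time_s: 22.4
eef_pos: [0.4056, 0.3369, 0.0435]
ee_rot: [0.677, 0.736, 0.0, -0.0]
wrist_force: [0.6, 0.6, -0.5]
width: 0.0343
time_s: 23.1
eef_pos: [0.4056, 0.3165, 0.1487]
ee_rot: [0.677, 0.736, 0.0, -0.0]
wrist_force: [-0.5, -0.0, -0.1]
width: 0.0855
t 23.15 tcp [0.4054 0.3167 0.1482] jawyaw 4.78 F [ 0.5  0.3 -0.8] w 0.0855 tilt [-0.0002  0.0002]
```

View pics/w14.png

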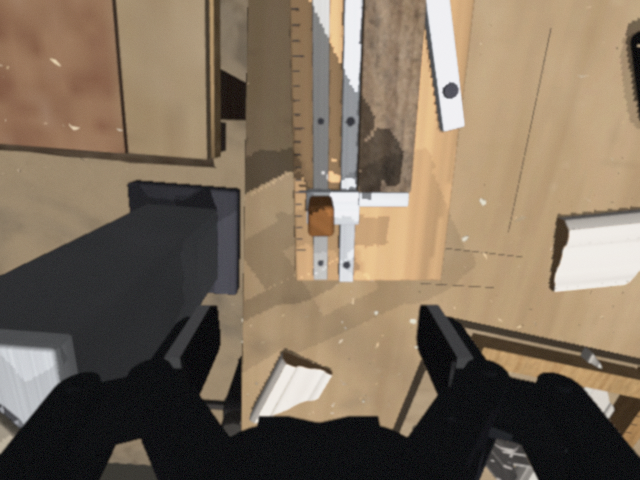

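```bash
python3 -m handwheel '[[[10,20,10,0,0],[15,35,0,0,0],[15,35,0,0,0],[0,0,0,0,0],[0,0,0,0,0]]]';python3 grab.py wrist w15; python3 -c "
import cv2
im=cv2.imread('pics/w15.png');cv2.imwrite('pics/w15a.png',cv2.resize(im[50:290,230:400],None,fx=4,fy=2.5,interpolation=cv2.INTER_CUBIC))"
```

```text
time_s: 23.65
eef_pos: [0.445, 0.4069, 0.1566]
ee_rot: [0.676, 0.736, -0.001, -0.0]
wrist_force: [0.3, 0.3, -0.1]
width: 0.0852
t 23.7 tcp [0.4451 0.4064 0.1574] jawyaw 4.82 F [-0.7  0.2  0.2] w 0.0855 tilt [-0.0012 -0.0011]
```

View pics/w15.png

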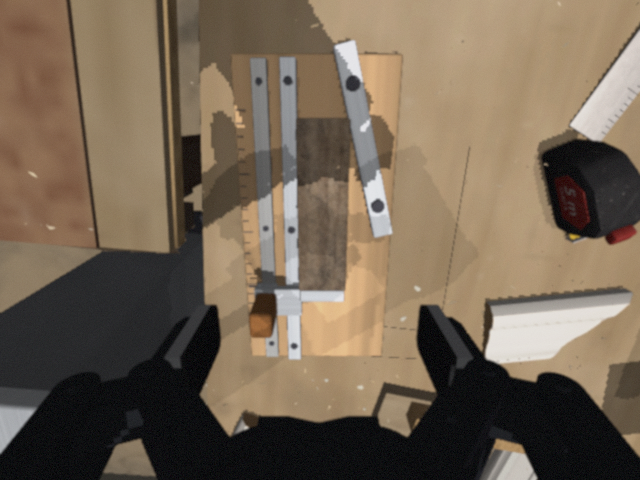

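View pics/w15a.png

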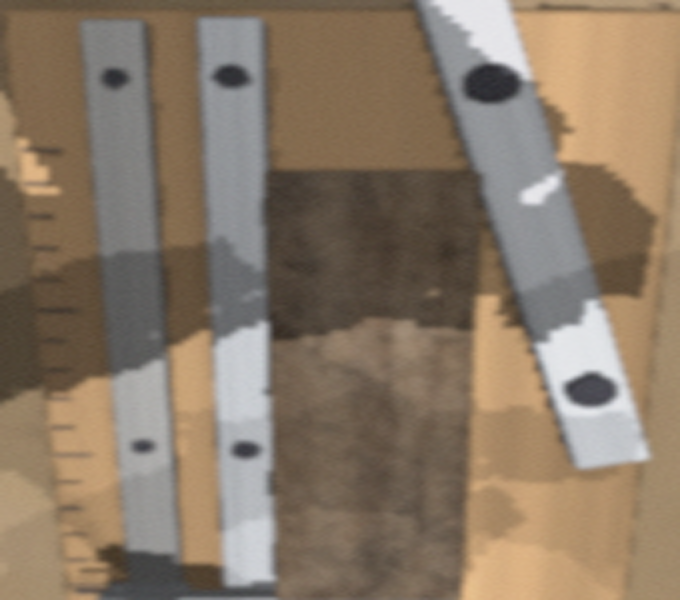

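```bash
python3 - <<'E'
from m import *
A=lambda pts:np.array([[230+x/4,50+y/2.5] for x,y in pts])
print("strip lead",G(ray(f,A([(268,171),(478,171)]),.034)))
print("strip right edge",G(ray(f,A([(478,200),(463,590)]),.034)))
print("fence inner",G(ray(f,A([(265,20),(273,580)]),.022)))
print("taper",G(ray(f,A([(420,10),(575,465)]),.022)))
P=lambda p:np.array(p,float)
print("rear",G(ray(f,P([(300,290),(346,290)]),.034)),"tongue",G(ray(f,P([(302,291),(343,291)]),.033)))
im=cv2.imread("pics/w15.png");cv2.imwrite("pics/w15b.png",cv2.resize(im[265:345,240:360],None,fx=6,fy=6,interpolation=cv2.INTER_CUBIC))
E
python3 grab.py side s16; python3 grab.py scene c16
```

```text
strip lead [[-19.5, 88.2], [18.6, 88.2]]
strip right edge [[18.8, 80.2], [19.5, -46.5]]
fence inner [[-20.1, 129.6], [-21.5, -48.7]]
taper [[7.9, 132.2], [42.9, -5.6]]
rear [[-19.4, -50.4], [19.9, -50.3]] tongue [[-17.7, -51.8], [17.4, -51.7]]
t 23.75 tcp [0.4452 0.4061 0.158 ] jawyaw 4.79 F [-0.2  0.3  0.8] w 0.0851 tilt [-0.0004 -0.0005]
t 23.8 tcp [0.4453 0.4059 0.1584] jawyaw 4.78 F [-0.5  0.7 -0.5] w 0.0855 tilt [ 0.0001 -0.0001]
```

View pics/w15b.png

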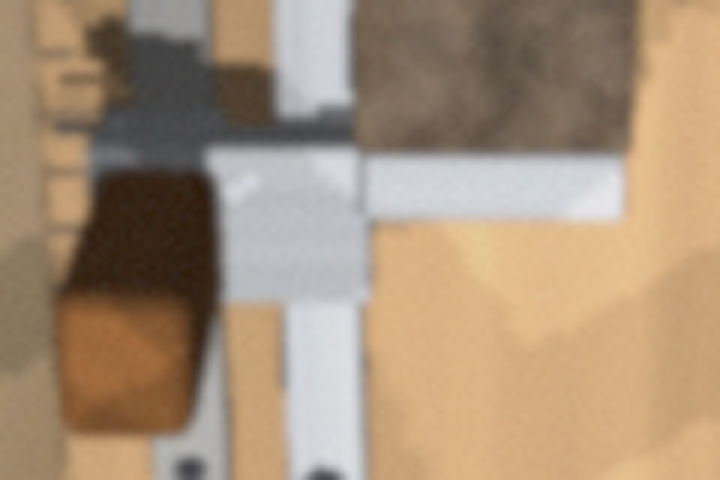

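View pics/c16.png

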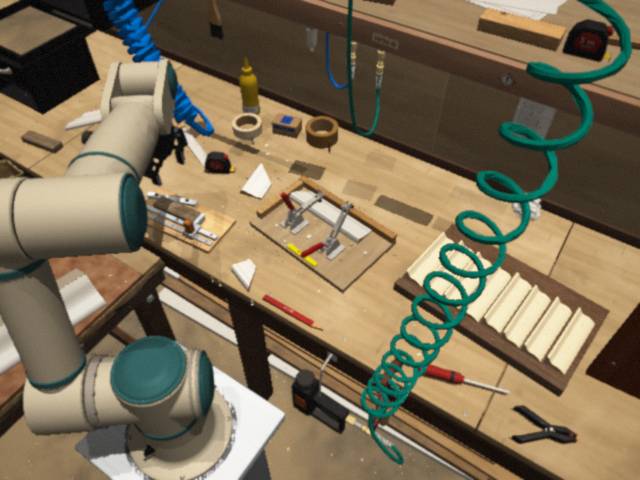

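```bash
python3 -c "
from bench import workorder; print(workorder.finish_job())"
```

```text
the job is handed in; nothing more can be done
None
```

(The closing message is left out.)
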